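# Dig the tube clamp out of the returns tray

## Task

A steel tube clamp lies in the metal tray, its ring end under a temperature logger, and a blue stapler lies on top of the logger. One at a time, first the stapler and then the logger, lift each off and set it down flat and upright on the tray floor beside the clamp; only then lift out the clamp and lay it flat and centred across the two blue saddles of the instrument rest, its shanks down in both notches. Never tip the logger over, do not pull the clamp out from under the pile, and leave the brass weight and the red tape roll where they are.

Things in the scene. Friction and masses are not known exactly. Their poses are not given: they have to be found in the camera images.
- tray: Open rectangular aluminium tray with a rolled rim, floor lined in black, fixed: 260 mm (its x) by 370 mm (its y), 50 mm high (the rolled rim reaches 54 mm), walls and floor 4 mm thick. Origin: centre of the underside; z up, inner floor at z = 4 mm, inside clear space x within 126 mm, y within 181 mm either way. Empty apart from the pile.
- stapler: Blue desk stapler, 135 mm long (x) by 34 mm (y) by 44 mm high (z), about 0.2 kg. Origin: centre of the underside. Black base plate 34 mm wide, 7 mm thick; blue body above it 30 mm wide between z = 10 and 44 mm. Grasp across y at the flanks. Starts upright on the logger, centred within about 21 mm of the logger's centre.
- logger: White temperature logger, flat box 86 mm (x) by 52 mm (y) by 22 mm (z), about 0.1 kg, display upward (z). Origin: centre of the underside. Grasp across y. Starts on the ring end of the clamp, its underside about 9 mm above the tray floor, long side along the clamp.
- clamp: Steel locking tube clamp shaped like scissors, 150 mm long along x, about 55 g, lying flat. Origin: middle of its length at the underside; z up. The two finger rings are at the -x end (x from -73 to -47 mm, 50 mm wide in y); the closed shanks and jaws are one bar 12 mm wide and 9 mm thick from x = -50 to x = +75 mm.
- clamp_grip (a point): Point on the middle of the clamp's shanks, at x = +10 mm from the clamp's origin and half its thickness: the place to pinch across y, and the point to bring over the middle of the rest.
- rest: Instrument rest, fixed: grey base 110 (x) x 90 (y) x 8 mm, two blue saddles 8 mm thick at x = -37 and +37 mm, 56 mm wide in y, each with an open notch: floor 35 mm above the bench and 21 mm wide, sides leaning outward to a 40 mm mouth 58 mm up. The clamp lies along x across both, either way round; fingers fit between the saddles (66 mm clear). Origin: centre of underside.
- cradle (a point): Middle between the two saddles, at the height of the notch floors (35 mm above the bench); same axes as the rest.
- weight: Bystander: brass calibration weight, 37 mm diameter, 70 mm tall, standing upright 115 to 130 mm beyond the rest (away from the robot). Origin: centre of its underside.
- tape: Bystander: roll of red tape, 92 mm diameter, 20 mm high, lying flat at the back of the bench. Origin: centre of its underside.

How it is judged:
By the outcome, as a careful person would: the job done as asked, in the order asked, and still so for the second after the job is handed in, with the robot touching nothing.
It also fails if it takes over 72 s, if anything falls off the work surface, if the arm or the gripper's body presses on something with over 40 N, if the wrist force passes 120 N, or if a joint passes its speed limit or range.

## Robot

A 6-joint arm with a two-finger parallel gripper is mounted at the origin on a cart in front of the work surface, level with it; the furniture and walls round the work are solid. World frame = base frame: x ahead of the robot, y to its left, z up, the work surface at z = 0. Lengths are in m, angles in rad, forces in N, time in s.
With the tool pointing down it reaches from about 0.2 to 0.875 m from the base axis. Payload 3.4 kg.
Tool frame: the origin (TCP) lies midway between the tips of the shut fingers; the grasp point (between the pads) lies 19 mm behind it; z points along the fingers, y is the line along which they close (so a half turn about z gives the same grasp; the last joint's range is limited). The gripper opens to 94 mm and grips with 3 to 60 N. Pads are 16 mm wide; open, the fingers measure 119 mm over their backs; the gripper's body (75 mm by 177 mm) begins 78 mm behind the grasp point.
Start: joints at [-0.121, 0.276, 1.505, -0, 1.361, -0.121], TCP at [0.575, -0, 0.205] pointing down, gripper open.
Joint ranges: [-2.89, 2.89], [-0.75, 2.08], [0.22, 2.7], [-1.18, 4.32], [0.11, 2.71], [-2.7, 2.7]. Speed limits (rad/s): [2.57, 2.57, 3.14, 3.14, 3.14, 3.14].

## Interface

Orientations are given as a unit quaternion [w, x, y, z].
In Python, from plant import robot gives the robot as it stands.
- The arm moves only by the tool inch_along, called as a command line: name --argument value ..., lists and objects as JSON in quotes. Schema: {"type":"object","properties":{"steps":{"type":"array","items":{"type":"object","properties":{"aperture":{"type":"number"},"x":{"type":"number"},"y":{"type":"number"},"z":{"type":"number"},"rx":{"type":"number"},"ry":{"type":"number"},"rz":{"type":"number"}},"additionalProperties":false,"required":["aperture"]},"minItems":1,"maxItems":5},"grip_n":{"type":"number"},"only":{"type":"string"},"quiet":{"type":"boolean"},"lines":{"type":"string"}},"required":["steps"],"additionalProperties":false}. steps is a list of rows, 1 to 5 of them, each an object with the fields aperture (the opening from 0.0 (shut) to 1.0 (fully open)), x, y, z (the shift in m), rx, ry, rz (a rotation vector in rad); a field left out counts as zero (the opening has to be given); each row shifts and turns the commanded pose from where the row before left it, along the tool's axes as they then stand; what a row does not reach is not made up. A row lasts 1/10 s, in which the tool goes at most 0.05 m and 0.15 rad, less where a joint would pass 70% of its speed; a pose out of reach is approached as far as the arm can. The fingers move at their own pace and stop on an object; grip_n is the grip in N (left out, the last holds). Time passes only in rows, so rows that do not move let the fingers close. The tool returns the time, the measured TCP pose, the force, the opening and the grip force at its end. only (a regular expression) keeps the lines of the reply that match it, lines (a string "A,B") keeps lines A to B, and quiet returns only ok. Input that does not fit is refused with a message, and nothing moves.
- robot.read_state(): the state, without advancing time (a new reading comes with each control period).
- robot.grab_frame(name): name is "scene" or "side" or "wrist"; returns the picture (400x640x3 uint8, red, green, blue); there is no depth.
- robot.camera_model(name): a dict with "K" (3x3 intrinsics, pixels), "view" (4x4, takes a point from world to camera coordinates). Camera axes: x right, y down, z forward; pixel columns grow to the right and rows downward; lengths in m; the calibration is good to about 2 mm. The wrist camera is an equidistant fisheye: a pixel r from the principal point sees the ray r / f radians off the axis. A picture is of the moment at which its call begins: read the wrist's pose just before it. camera_model takes no time and is no camera call; for the wrist camera it gives the pose at the moment of the call.
- robot.job_done(): hands the job in; it is judged then, once.
The state is a dict: "clock": time; "qpos": joint angles; "qvel": joint speeds; "joint_efforts": joint torques, N m; "tcp_pos": TCP position; "ee_rot": TCP orientation; "force": force on the tool from outside, world axes, zero at the start; "ft_torque": the same for the moment, N m; "gripper_width": opening from 0.0 (shut) to 1.0 (fully open); "finger_force": force on a finger pad.
Only numpy, scipy, OpenCV 4.12 (cv2) and the standard library are available. Lean on these libraries where they do the work, as an engineer would, in place of code of your own. Each camera call takes 0.05 s, during which the arm holds its last target. There are 200 camera calls.

## Working session

There is one attempt and no reset: what is moved stays moved. The work goes in short steps, Python scripts to look and compute and a tool call to move; the robot and the scene stay as the last step left them, time stands still between calls to the robot, and variables do not carry over. Pictures are saved under pics/ and viewed, at most 11 in all, crops included, and the job is handed in when it is done.

```bash
ls; mkdir -p pics; python3 - <<'E'
from plant import robot
import cv2,numpy as np
s=robot.read_state();print(s)
for n in["scene","side","wrist"]:
    m=robot.camera_model(n);print(n,np.round(m["K"],1).tolist(),np.round(m["view"],3).tolist())
    cv2.imwrite(f"pics/{n}0.png",robot.grab_frame(n)[:,:,::-1])
E
```

```text
pics
plant.py
{'clock': 0.0, 'qpos': array([-1.21021453e-01,  2.76612134e-01,  1.50611309e+00, -2.06707436e-05,
        1.36068860e+00, -1.21016877e-01]), 'qvel': array([-5.45665634e-04, -5.03071478e-04, -8.02705775e-04,  7.76740496e-05,
        8.13426763e-04,  7.34417259e-04]), 'joint_efforts': array([ 1.66144628e-04, -4.04588020e+01, -2.37234324e+01,  7.02253589e-02,
        3.46444664e-02, -1.77189750e-04]), 'tcp_pos': array([5.74439536e-01, 4.24875736e-05, 2.04602959e-01]), 'ee_rot': array([-7.10672432e-04,  7.07106575e-01,  7.07106401e-01, -5.69396358e-04]), 'force': array([ 0.30757354, -0.4183974 , -0.48514146]), 'ft_torque': array([-0.03597769,  0.05448133, -0.02762033]), 'finger_force': 0.0, 'gripper_width': 0.9967123297454656}
scene [[401.7, 0.0, 318.4], [0.0, 401.7, 192.6], [0.0, 0.0, 1.0]] [[0.852, -0.523, -0.001, -0.548], [-0.357, -0.58, -0.733, 0.257], [0.382, 0.625, -0.681, 0.658], [0.0, 0.0, 0.0, 1.0]]
side [[411.6, 0.0, 315.4], [0.0, 411.6, 205.3], [0.0, 0.0, 1.0]] [[1.0, 0.01, -0.022, -0.638], [-0.014, -0.518, -0.855, 0.03], [-0.021, 0.855, -0.518, 0.93], [0.0, 0.0, 0.0, 1.0]]
wrist [[309.7, 0.0, 320.6], [0.0, 309.7, 196.4], [0.0, 0.0, 1.0]] [[1.0, -0.001, -0.001, -0.575], [-0.0, -0.971, 0.241, -0.025], [-0.002, -0.241, -0.971, 0.389], [0.0, 0.0, 0.0, 1.0]]
```
ee_rot quaternion [w,x,y,z] = [0,.707,.707,0]: tool x = world y, tool y = world x, tool z = -z.

View pics/scene0.png

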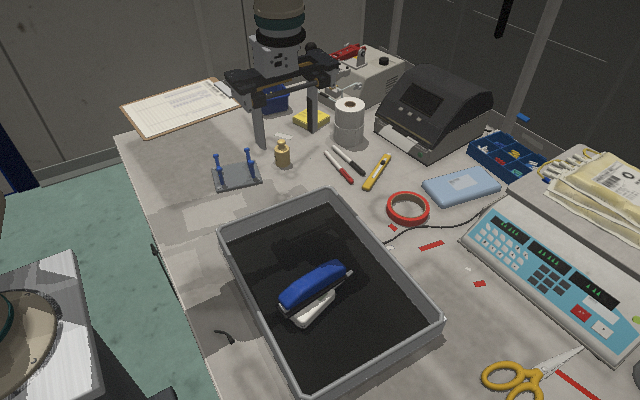

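View pics/side0.png

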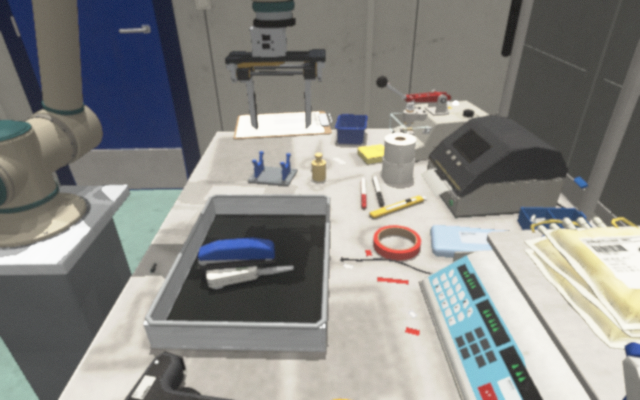

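View pics/wrist0.png

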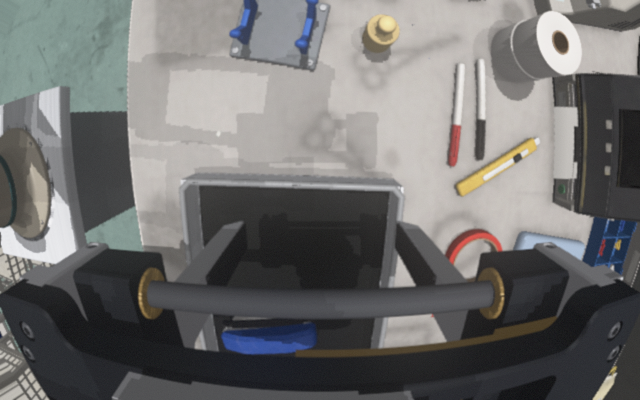

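```bash
cat > h.py <<'E'
import numpy as np, cv2
from plant import robot
def ray(m,uv,fish=False):
    K=np.array(m["K"]);V=np.array(m["view"]);R=V[:3,:3];c=-R.T@V[:3,3]
    uv=np.atleast_2d(uv).astype(float);p=(uv-K[:2,2])/K[0,0]
    if fish:
        r=np.linalg.norm(p,axis=1,keepdims=True)+1e-12
        d=np.hstack([np.sin(r)*p/r,np.cos(r)])
    else: d=np.hstack([p,np.ones((len(p),1))])
    d=d@R;return c,d/np.linalg.norm(d,axis=1,keepdims=True)
def plane(m,uv,z,fish=False):
    c,d=ray(m,uv,fish);return c+d*((z-c[2])/d[:,2])[:,None]
def tri(rays):
    A=np.zeros((3,3));b=np.zeros(3)
    for c,d in rays:
        P=np.eye(3)-np.outer(d,d);A+=P;b+=P@c
    x=np.linalg.solve(A,b)
    return x,[float(np.linalg.norm(np.cross(x-c,d))) for c,d in rays]
def proj(m,X,fish=False):
    K=np.array(m["K"]);V=np.array(m["view"]);q=np.atleast_2d(X)@V[:3,:3].T+V[:3,3]
    if fish:
        n=np.linalg.norm(q[:,:2],axis=1,keepdims=True)+1e-12
        q=q[:,:2]/n*np.arctan2(n,q[:,2:])
    else: q=q[:,:2]/q[:,2:]
    return q*K[0,0]+K[:2,2]
def mask(img,lo,hi,roi=None,bgr=False):
    h=cv2.cvtColor(img,cv2.COLOR_BGR2HSV if bgr else cv2.COLOR_RGB2HSV)
    k=cv2.inRange(h,np.array(lo),np.array(hi))
    if roi:
        z=np.zeros_like(k);x0,y0,x1,y1=roi;z[y0:y1,x0:x1]=k[y0:y1,x0:x1];k=z
    return k
def big(k,n=1):
    c,_=cv2.findContours(k,cv2.RETR_EXTERNAL,cv2.CHAIN_APPROX_NONE)
    return sorted(c,key=cv2.contourArea)[::-1][:n]
def cen(c):
    M=cv2.moments(c);return np.array([M["m10"],M["m01"]])/M["m00"]
BLUE=((105,120,50),(130,255,255))
E
cat > a.py <<'E'
from h import *
S=cv2.imread("pics/scene0.png");D=cv2.imread("pics/side0.png")
ms=robot.camera_model("scene");md=robot.camera_model("side")
def info(tag,k1,k2,n=1,z=.06):
    for a,b in zip(sorted(big(k1,n),key=lambda c:cen(c)[0]),sorted(big(k2,n),key=lambda c:cen(c)[0])):
        x,e=tri([(ray(ms,cen(a))[0],ray(ms,cen(a))[1][0]),(ray(md,cen(b))[0],ray(md,cen(b))[1][0])])
        print(tag,cv2.contourArea(a),cv2.contourArea(b),np.round(x,4),np.round(e,4),"minrect",cv2.minAreaRect(a),cv2.minAreaRect(b))
info("stapler",mask(S,*BLUE,(260,240,370,330),True),mask(D,*BLUE,(190,230,285,280),True))
info("saddles",mask(S,*BLUE,(200,140,262,186),True),mask(D,*BLUE,(245,145,298,180),True),2)
info("logger",mask(S,(0,0,110),(180,70,255),(280,285,345,330),True),mask(D,(0,0,110),(180,70,255),(205,260,258,290),True))
info("tape",mask(S,(0,150,90),(6,255,255),(380,185,435,232),True),mask(D,(0,150,90),(6,255,255),(370,222,425,262),True))
print("tray corners",[np.round(plane(md,p,.054)[0],3).tolist() for p in [(208,197),(330,197),(328,345),(152,345)]],[np.round(plane(ms,p,.054)[0],3).tolist() for p in [(217,229),(330,190),(444,321),(268,398)]])
E
python3 a.py
```

```text
stapler 1382.5 1311.5 [ 0.5045 -0.2033  0.0595] [0.0025 0.0025] minrect ((311.01287841796875, 282.228759765625), (21.49321746826172, 73.73553466796875), 57.7243537902832) ((235.9163818359375, 248.2314910888672), (20.42599868774414, 76.10152435302734), 89.09062194824219)
saddles 35.5 10.5 [0.4906 0.2185 0.0319] [0.0056 0.0056] minrect ((216.91571044921875, 161.63482666015625), (16.189884185791016, 5.096815586090088), 77.00537872314453) ((259.47998046875, 162.86000061035156), (2.6000001430511475, 6.40000057220459), 36.869895935058594)
saddles 39.0 10.0 [0.5633 0.1997 0.0327] [0.0048 0.0048] minrect ((247.9639129638672, 155.70619201660156), (16.513036727905273, 5.600073337554932), 68.96248626708984) ((286.6400451660156, 164.98001098632812), (3.0, 5.199999809265137), 36.869895935058594)
logger 353.0 706.0 [ 0.491  -0.2268  0.0209] [0.0012 0.0012] minrect ((316.3648376464844, 306.310791015625), (12.322249412536621, 47.66153335571289), 54.462318420410156) ((231.78282165527344, 276.61065673828125), (18.378755569458008, 51.605377197265625), 84.80557250976562)
tape 936.0 130.5 [ 0.802  -0.1163  0.0028] [0.0067 0.0067] minrect ((407.76922607421875, 206.15382385253906), (42.361083984375, 29.41741943359375), 11.309932708740234) ((396.3206787109375, 242.82713317871094), (45.26425552368164, 20.784059524536133), 7.696051120758057)
tray corners [[0.407, -0.007, 0.054], [0.67, -0.014, 0.054], [0.66, -0.404, 0.054], [0.425, -0.402, 0.054]] [[0.412, -0.001, 0.054], [0.659, -0.021, 0.054], [0.647, -0.374, 0.054], [0.358, -0.332, 0.054]]
```

inch_along --steps '[{"aperture":1,"x":0.03,"y":-0.01,"z":-0.035},{"aperture":1,"x":0.03,"y":-0.01,"z":-0.035},{"aperture":1,"x":0.03,"y":-0.01,"z":-0.035},{"aperture":1},{"aperture":1}]'

```text
clock: 0.65
tcp_pos: [0.5451, 0.0904, 0.3109]
ee_rot: [0.001, 0.707, 0.708, 0.0]
force: [-0.9, -1.2, -0.5]
gripper_width: 1.0
finger_force: 0.0
```

```bash
cat > snap.py <<'E'
import sys,pickle
from h import *
m=robot.camera_model("wrist");I=robot.grab_frame("wrist")[:,:,::-1]
cv2.imwrite(f"pics/{sys.argv[1]}.png",I);pickle.dump(m,open(f"pics/{sys.argv[1]}.pkl","wb"));print(robot.read_state()["clock"])
E
python3 snap.py w1
```

```text
0.7
```

inch_along --steps '[{"aperture":1,"x":-0.05},{"aperture":1,"x":-0.05},{"aperture":1,"x":-0.05},{"aperture":1,"x":-0.05},{"aperture":1,"x":-0.05}]'

```text
clock: 1.2
tcp_pos: [0.5437, -0.1629, 0.3082]
ee_rot: [-0.002, 0.708, 0.707, -0.001]
force: [1.0, -0.5, -1.0]
gripper_width: 1.001
finger_force: 0.0
```

inch_along --steps '[{"aperture":1,"x":-0.05},{"aperture":1,"x":-0.05},{"aperture":1,"x":-0.05},{"aperture":1},{"aperture":1}]'

```text
clock: 1.7
tcp_pos: [0.5437, -0.3116, 0.3076]
ee_rot: [-0.003, 0.708, 0.706, -0.0]
force: [0.1, -0.7, -0.5]
gripper_width: 0.997
finger_force: 0.0
```

```bash
python3 snap.py w2
```

```text
1.75
```

inch_along --steps '[{"aperture":1,"x":-0.02,"y":0.04},{"aperture":1,"x":-0.02,"y":0.04},{"aperture":1},{"aperture":1}]'

```text
clock: 2.15
tcp_pos: [0.6254, -0.3484, 0.3086]
ee_rot: [-0.002, 0.706, 0.708, -0.0]
force: [0.0, -0.0, -0.2]
gripper_width: 1.0
finger_force: 0.0
```

```bash
python3 snap.py w3
python3 - <<'E'
import cv2,numpy as np
a,b,c=[cv2.imread(f"pics/w{i}.png")[0:300,120:520] for i in(1,2,3)]
cv2.imwrite("pics/w123.png",np.vstack([np.hstack([a,b]),np.hstack([c,c*0])]))
E
```

```text
2.2
```

View pics/w123.png

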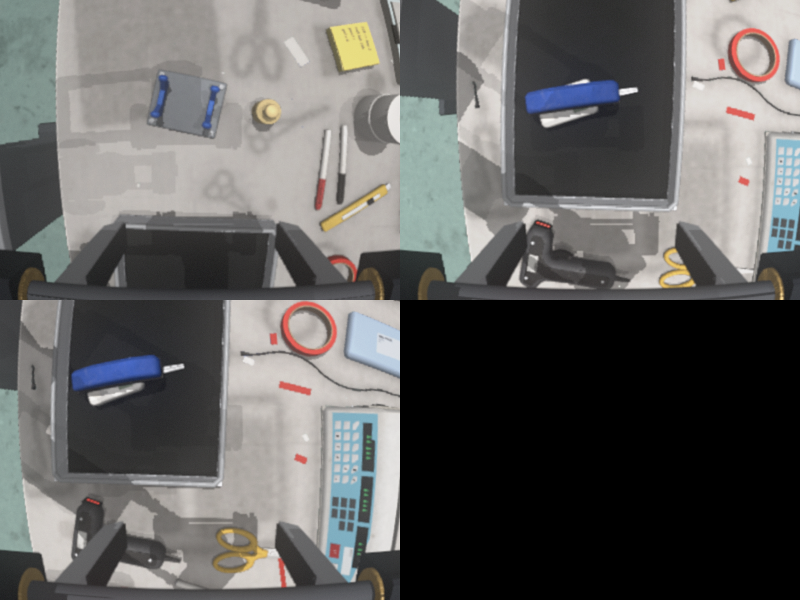

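```bash
cat > b.py <<'E'
from h import *
import pickle
L=lambda n:(cv2.imread(f"pics/{n}.png"),pickle.load(open(f"pics/{n}.pkl","rb")))
W={n:L(n) for n in("w1","w2","w3")}
def line(m,c,z,f=True):
    P=plane(m,c.reshape(-1,2),z,f)[:,:2].astype(np.float32)
    (cx,cy),(w,h),a=cv2.minAreaRect(P)
    if w<h: w,h,a=h,w,a+90
    return np.round([cx,cy],4),np.round([w,h],4),round((a+90)%180-90,1)
def stereo(cs,names):
    r=[(lambda q:(q[0],q[1][0]))(ray(W[n][1],cen(c),True)) for c,n in zip(cs,names)]
    x,e=tri(r);return np.round(x,4),np.round(e,4)
roi={"w2":(215,40,370,150),"w3":(160,20,330,120)}
cs=[]
for n in("w2","w3"):
    I,m=W[n];c=big(mask(I,*BLUE,roi[n],True))[0];cs.append(c);print("stapler",n,cv2.contourArea(c),[line(m,c,z) for z in(.06,.079)])
print(stereo(cs,("w2","w3")))
cs=[]
for n in("w2","w3"):
    I,m=W[n];k=mask(I,(0,0,120),(180,60,255),roi[n],True);k2=[c for c in big(k,3)]
    for c in k2: print("white",n,cv2.contourArea(c),cen(c),line(m,c,.035),line(m,c,.0085))
I,m=W["w1"]
s=sorted(big(mask(I,*BLUE,(255,60,360,145),True),2),key=lambda c:cen(c)[0])
for c in s: print("saddle",cv2.contourArea(c),[line(m,c,z) for z in(.045,.058)])
k=mask(I,(0,0,0),(180,255,255),(255,60,360,145),True)
E
python3 b.py
python3 - <<'E'
import cv2,numpy as np
a=cv2.imread("pics/w1.png")[55:145,250:370]; b=cv2.imread("pics/w2.png")[60:150,225:385]
cv2.imwrite("pics/z1.png",np.vstack([cv2.resize(a,(400,300),interpolation=2),cv2.resize(b,None,fx=3.3,fy=3.3,interpolation=2)[:300,:400]]))
E
```

```text
stapler w2 1923.0 [(array([ 0.5043, -0.2056]), array([0.1293, 0.0321]), 6.8), (array([ 0.5062, -0.2072]), array([0.1235, 0.0307]), 6.8)]
stapler w3 1894.5 [(array([ 0.5043, -0.2051]), array([0.1315, 0.0342]), 5.8), (array([ 0.5097, -0.2084]), array([0.1257, 0.0327]), 5.8)]
(array([ 0.5051, -0.2048,  0.0515]), array([0.0007, 0.0007]))
white w2 1413.0 [222.03220099  94.99598962] (array([ 0.4011, -0.1949]), array([0.169 , 0.0329]), 89.4) (array([ 0.3927, -0.1921]), array([0.1789, 0.0349]), 89.4)
white w2 457.0 [282.47738877 116.74690007] (array([ 0.4971, -0.2351]), array([0.0834, 0.0201]), 6.5) (array([ 0.4943, -0.2347]), array([0.0883, 0.0213]), 6.5)
white w2 99.5 [347.55778894  90.57956449] (array([ 0.5834, -0.1966]), array([0.0276, 0.0099]), 10.3) (array([ 0.5856, -0.1939]), array([0.0292, 0.0105]), 10.3)
white w3 605.5 [167.4536196   83.00385356] (array([ 0.3853, -0.2107]), array([0.1122, 0.0283]), -89.1) (array([ 0.3711, -0.2067]), array([0.1188, 0.0299]), -89.1)
white w3 473.0 [168.73009161  33.22797745] (array([ 0.3839, -0.1251]), array([0.0521, 0.0364]), 88.0) (array([ 0.3697, -0.1161]), array([0.0552, 0.0385]), 88.0)
white w3 457.5 [230.52313297  93.4856102 ] (array([ 0.4985, -0.2315]), array([0.0856, 0.0202]), 13.4) (array([ 0.4909, -0.2287]), array([0.0906, 0.0214]), 13.4)
saddle 105.0 [(array([0.4877, 0.1859]), array([0.04  , 0.0113]), 67.3), (array([0.4894, 0.1852]), array([0.0388, 0.011 ]), 67.3)]
saddle 100.0 [(array([0.5571, 0.1707]), array([0.0399, 0.0092]), 80.0), (array([0.5567, 0.1704]), array([0.0388, 0.0089]), 80.0)]
```

View pics/z1.png

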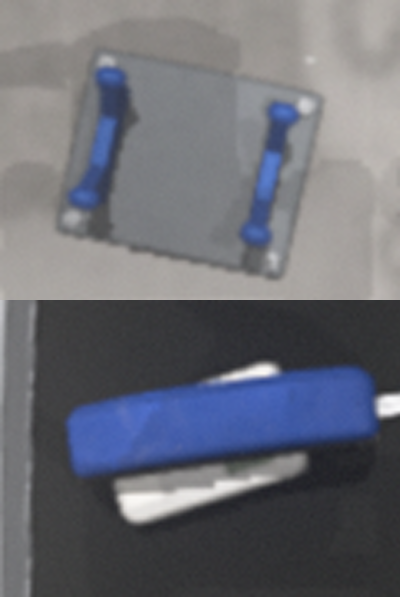

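```bash
cat > d.py <<'E'
# d.py x y z [tool-y world angle deg]: distance to go in tool axes
import sys
from h import *
from scipy.spatial.transform import Rotation as R
s=robot.read_state();w,x,y,z=s["ee_rot"];T=R.from_quat([x,y,z,w]);a=list(map(float,sys.argv[1:]))
M=T.as_matrix();print("tcp",np.round(s["tcp_pos"],4),"ytool deg",round(np.degrees(np.arctan2(M[1,1],M[0,1])),2),"q",np.round(s["qpos"],2),"w",round(s["gripper_width"],3),"f",round(s["finger_force"],1))
print("d tool",np.round(M.T@(np.array(a[:3])-s["tcp_pos"]),4))
if len(a)>3:
    t=np.radians(a[3]);Y=[np.cos(t),np.sin(t),0];Z=[0,0,-1];X=np.cross(Y,Z)
    print("rotvec",np.round((T.inv()*R.from_matrix(np.array([X,Y,Z]).T)).as_rotvec(),4))
E
```

inch_along --steps '[{"aperture":1,"x":0.036,"y":-0.03},{"aperture":1,"x":0.036,"y":-0.03},{"aperture":1,"x":0.036,"y":-0.03},{"aperture":1,"x":0.036,"y":-0.03},{"aperture":1,"rz":0.146}]'

```text
clock: 2.7
tcp_pos: [0.4989, -0.1997, 0.3126]
ee_rot: [-0.001, 0.757, 0.654, 0.0]
force: [0.7, -2.0, 0.9]
gripper_width: 0.998
finger_force: 0.0
```

inch_along --steps '[{"aperture":1,"z":0.02,"rz":0.146},{"aperture":1,"z":0.02,"rz":0.146},{"aperture":1,"z":0.02,"rz":0.146},{"aperture":1,"z":0.02,"rz":0.146},{"aperture":1,"z":0.02,"rz":0.146}]' --lines "1,3"

```text
clock: 3.2
tcp_pos: [0.5035, -0.2046, 0.2112]
ee_rot: [0.001, 0.941, 0.338, 0.001]
```

inch_along --steps '[{"aperture":1,"z":0.02,"rz":0.146},{"aperture":1,"z":0.02,"rz":0.146},{"aperture":1,"rz":0.146},{"aperture":1,"rz":0.146},{"aperture":1}]'

```text
clock: 3.7
tcp_pos: [0.5038, -0.2048, 0.1716]
ee_rot: [0.0, 0.998, 0.056, 0.0]
force: [0.5, -0.1, -0.4]
gripper_width: 1.0
finger_force: 0.0
```

```bash
python3 d.py .5045 -.2055 .047 -83.7
python3 - <<'E'
from h import *
import pickle
m=pickle.load(open("pics/w1.pkl","rb"))
px=np.array([(100,47),(323,97),(283,278),(55,230)])/(400/120)+[250,55]
P=plane(m,px,.008,True);print("base",P.round(4).tolist(),P.mean(0),np.linalg.norm(P-np.roll(P,-1,0),axis=1),[np.degrees(np.arctan2(*(b-a)[1::-1])) for a,b in((P[0],P[1]),(P[3],P[2]))])
tp=np.array([(110,75),(283,112),(257,234),(85,200)])/(400/120)+[250,55]
for z in(.05,.058):
  P=plane(m,tp,z,True);print("tips",P.round(4).tolist(),P.mean(0),np.linalg.norm(P-np.roll(P,-1,0),axis=1))
for n,pts in(("w2",[(229,203),(396,208)]),("w3",[(178,182),(337,185)])):
  print(plane(pickle.load(open(f"pics/{n}.pkl","rb")),pts,.054,True).round(4).tolist())
E
```

```text
tcp [ 0.5038 -0.2048  0.1716] ytool deg -83.6 q [-0.51  0.25  1.63  0.    1.26  0.94] w 1.0 f 0.0
d tool [0.0005 0.0007 0.1246]
rotvec [ 0.0006 -0.001   0.0018]
base [[0.484, 0.2419, 0.008], [0.5869, 0.2175, 0.008], [0.5688, 0.1325, 0.008], [0.4625, 0.1559, 0.008]] [0.52555397 0.18694541 0.008     ] [0.10571411 0.08692721 0.10877363 0.08865803] [np.float64(-13.342337418034234), np.float64(-12.422364705349999)]
tips [[0.4937, 0.2223, 0.05], [0.5665, 0.2057, 0.05], [0.5557, 0.1536, 0.05], [0.4829, 0.1688, 0.05]] [0.52468784 0.18759783 0.05      ] [0.07463011 0.0532629  0.07434945 0.05465634]
tips [[0.4947, 0.2212, 0.058], [0.5661, 0.2049, 0.058], [0.5555, 0.1537, 0.058], [0.484, 0.1686, 0.058]] [0.52507162 0.18709193 0.058     ] [0.07327023 0.05229237 0.07299469 0.05366042]
[[0.4071, -0.3583, 0.054], [0.655, -0.3667, 0.054]]
[[0.4069, -0.3636, 0.054], [0.6492, -0.3691, 0.054]]
```

inch_along --steps '[{"aperture":1,"z":0.045},{"aperture":1,"z":0.045},{"aperture":1,"z":0.025},{"aperture":1,"z":0.01},{"aperture":1}]' --grip_n 20 --lines "2,4"

```text
tcp_pos: [0.5041, -0.2053, 0.0453]
ee_rot: [-0.0, 0.998, 0.056, -0.001]
force: [-0.5, 0.3, 0.7]
```

```bash
python3 d.py .5045 -.2055 .047 -83.7
```

```text
tcp [ 0.5041 -0.2053  0.0453] ytool deg -83.54 q [-0.51  0.37  1.8   0.    0.97  0.94] w 1.001 f 0.0
d tool [ 0.0004  0.0002 -0.0017]
rotvec [-0.0009  0.0011  0.0029]
```

inch_along --steps '[{"aperture":0},{"aperture":0},{"aperture":0},{"aperture":0},{"aperture":0}]' --grip_n 20

```text
clock: 4.7
tcp_pos: [0.5053, -0.2062, 0.046]
ee_rot: [0.0, 0.998, 0.055, 0.0]
force: [0.7, -0.3, -0.5]
gripper_width: 0.612
finger_force: 0.0
```

inch_along --steps '[{"aperture":0},{"aperture":0}]' --grip_n 20

```text
clock: 4.9
tcp_pos: [0.505, -0.206, 0.0455]
ee_rot: [-0.0, 0.998, 0.055, 0.0]
force: [0.3, -0.8, 0.3]
gripper_width: 0.442
finger_force: 0.0
```

inch_along --steps '[{"aperture":0},{"aperture":0},{"aperture":0},{"aperture":0,"z":-0.01},{"aperture":0,"z":-0.02}]' --grip_n 20

```text
clock: 5.4
tcp_pos: [0.5034, -0.2051, 0.0744]
ee_rot: [-0.001, 0.998, 0.055, -0.002]
force: [0.3, -0.8, -2.1]
gripper_width: 0.317
finger_force: 20.0
```

inch_along --steps '[{"aperture":0,"z":-0.04},{"aperture":0},{"aperture":0}]'

```text
clock: 5.7
tcp_pos: [0.5053, -0.2061, 0.1162]
ee_rot: [0.0, 0.998, 0.055, 0.001]
force: [-1.1, 0.9, -3.1]
gripper_width: 0.32
finger_force: 20.0
```

```bash
python3 snap.py w4;  python3 d.py .515 -.305 .1155 -83.7
```

```text
5.75
tcp [ 0.5043 -0.2056  0.115 ] ytool deg -83.65 q [-0.51  0.3   1.71  0.    1.13  0.95] w 0.316 f 20.0
d tool [-0.0003  0.1    -0.0006]
rotvec [-0.0008  0.001   0.0009]
```

inch_along --steps '[{"aperture":0,"x":0.003,"y":0.034},{"aperture":0,"x":0.004,"y":0.033},{"aperture":0,"x":0.004,"y":0.033},{"aperture":0,"z":0.03},{"aperture":0,"z":0.03}]' --lines "1,2"

```text
clock: 6.25
tcp_pos: [0.5265, -0.305, 0.0533]
```

inch_along --steps '[{"aperture":0,"z":0.025},{"aperture":0,"z":0.008},{"aperture":0},{"aperture":0}]'

```text
clock: 6.65
tcp_pos: [0.5274, -0.3043, 0.0227]
ee_rot: [0.0, 0.998, 0.055, 0.0]
force: [-0.4, -0.6, -1.8]
gripper_width: 0.318
finger_force: 20.0
```

```bash
python3 d.py .515 -.305 .015
```

```text
tcp [ 0.5274 -0.3043  0.0227] ytool deg -83.64 q [-0.64  0.47  1.68  0.    0.98  0.82] w 0.318 f 20.0
d tool [-0.0124 -0.0007  0.0077]
```

inch_along --steps '[{"aperture":0,"z":0.004},{"aperture":0,"z":0.002},{"aperture":0}]' --only "tcp|force"

```text
tcp_pos: [0.5272, -0.3042, 0.0169]
force: [-0.1, 0.7, -2.5]
finger_force: 20.0
```

inch_along --steps '[{"aperture":0,"z":0.002},{"aperture":0}]' --only "tcp|force"

```text
tcp_pos: [0.5275, -0.3045, 0.0154]
force: [0.2, 1.1, 1.9]
finger_force: 20.0
```

inch_along --steps '[{"aperture":0.55},{"aperture":0.55},{"aperture":0.55},{"aperture":0.55},{"aperture":0.55,"z":-0.02}]' --only "tcp|force|grip"

```text
tcp_pos: [0.5251, -0.3028, 0.0322]
force: [-0.1, 0.2, -0.0]
gripper_width: 0.547
finger_force: 0.0
```

inch_along --steps '[{"aperture":0.55,"z":-0.04},{"aperture":0.55,"z":-0.05},{"aperture":1,"x":-0.025,"y":-0.02,"z":-0.035},{"aperture":1,"x":-0.025,"y":-0.02,"z":-0.035},{"aperture":1,"x":-0.025,"y":-0.02,"z":-0.035}]' --only "tcp|force"

```text
tcp_pos: [0.4448, -0.2521, 0.2307]
force: [-0.0, 0.4, 1.4]
finger_force: 0.0
```

inch_along --steps '[{"aperture":1,"x":-0.025,"y":-0.02,"z":-0.02},{"aperture":1},{"aperture":1}]' --only "tcp|force"

```text
tcp_pos: [0.4189, -0.2358, 0.2501]
force: [0.4, -0.9, 0.7]
finger_force: 0.0
```

```bash
python3 snap.py w5
```

```text
8.5
```

inch_along --steps '[{"aperture":1,"x":-0.02,"y":-0.03},{"aperture":1,"y":-0.03},{"aperture":1},{"aperture":1}]' --only "tcp|force"

```text
tcp_pos: [0.3929, -0.1787, 0.2485]
force: [0.2, -0.9, -1.1]
finger_force: 0.0
```

```bash
python3 snap.py w6
python3 - <<'E'
import cv2,numpy as np
a,b=[cv2.imread(f"pics/w{i}.png")[0:260,120:520] for i in(5,6)]
cv2.imwrite("pics/w56.png",np.hstack([a,b]))
E
```

```text
8.95
```

View pics/w56.png

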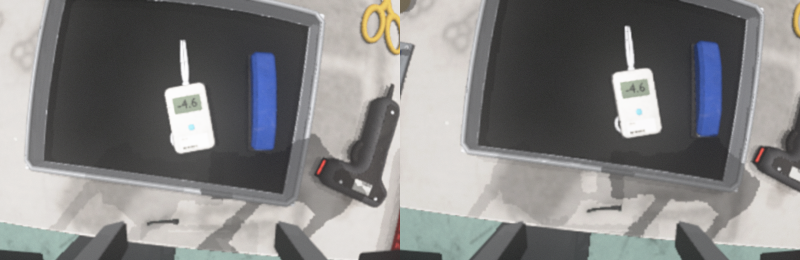

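```bash
cat > c.py <<'E'
from h import *
import pickle
L=lambda n:(cv2.imread(f"pics/{n}.png"),pickle.load(open(f"pics/{n}.pkl","rb")))
def rect(P):
    (cx,cy),(w,h),a=cv2.minAreaRect(P.astype(np.float32))
    if w<h: w,h,a=h,w,a+90
    return np.round([cx,cy],4),np.round([w,h],4),round((a+90)%180-90,1)
roi={"w5":(275,20,345,170),"w6":(320,10,390,150)};lg=[];tips=[];ctr=[]
for n in("w5","w6"):
    I,m=L(n);k=mask(I,(0,0,110),(180,90,255),roi[n],True)
    k=cv2.morphologyEx(k,cv2.MORPH_CLOSE,np.ones((3,3)))
    c0=big(k)[0];f=np.zeros_like(k);cv2.drawContours(f,[c0],-1,255,-1)
    o=cv2.morphologyEx(f,cv2.MORPH_OPEN,cv2.getStructuringElement(2,(21,21)))
    c=big(o)[0];print(n,"logger",cv2.contourArea(c),[rect(plane(m,c.reshape(-1,2),z,True)[:,:2]) for z in(.024,.035)])
    ctr.append((m,cen(c)))
    o2=cv2.dilate(o,np.ones((9,9)));j=big(cv2.bitwise_and(f,255-o2),1)[0]
    P=plane(m,j.reshape(-1,2),.013,True)[:,:2];print(n,"jaw",cv2.contourArea(j),rect(P),"tip",P[np.argmax(P[:,0])])
    tips.append((m,j.reshape(-1,2)[np.argmin(j.reshape(-1,2)[:,1])]+[.0,0.]))
for t in(ctr,tips):
    r=[(lambda q:(q[0],q[1][0]))(ray(m,p,True)) for m,p in t];print(tri(r))
for n,r in(("w5",(350,30,420,170)),("w6",(400,30,460,150))):
    I,m=L(n);print(n,"stapler",[rect(plane(m,big(mask(I,*BLUE,r,True))[0].reshape(-1,2),z,True)[:,:2]) for z in(.03,.048)])
E
python3 c.py
```

```text
w5 logger 2714.5 [(array([ 0.493 , -0.2119]), array([0.0908, 0.0579]), 16.6), (array([ 0.4929, -0.2123]), array([0.0883, 0.0563]), 16.6)]
w5 jaw 252.5 (array([ 0.5717, -0.1975]), array([0.0533, 0.0106]), 6.5) tip [ 0.59808443 -0.19453644]
w6 logger 2718.0 [(array([ 0.4936, -0.2141]), array([0.092 , 0.0606]), 9.2), (array([ 0.4928, -0.2129]), array([0.0895, 0.0589]), 9.2)]
w6 jaw 253.0 (array([ 0.5718, -0.1959]), array([0.0527, 0.0116]), 12.9) tip [ 0.59801086 -0.19424381]
(array([ 0.49229   , -0.21351949,  0.02277533]), [0.0001217072017968253, 0.00012170720179705416])
(array([ 0.59820566, -0.18900843,  0.01033333]), [0.00010320041881495917, 0.00010320041881475992])
w5 stapler [(array([ 0.5273, -0.3063]), array([0.1284, 0.0331]), 6.7), (array([ 0.5256, -0.3028]), array([0.1226, 0.0316]), 6.7)]
w6 stapler [(array([ 0.5278, -0.3071]), array([0.128, 0.037]), 7.9), (array([ 0.5248, -0.301 ]), array([0.1222, 0.0353]), 7.9)]
```

```bash
cat >> c.py <<'E'
print("---")
def edges(P,c,th,half):
    t=np.radians(th);R=np.array([[np.cos(t),np.sin(t)],[-np.sin(t),np.cos(t)]]);q=(P-c)@R.T
    out=[]
    for sgn in(-1,1):
        e=q[(np.abs(q[:,0])<half)&(q[:,1]*sgn>0)];p=np.polyfit(e[:,0],e[:,1],1);r=e[:,1]-np.polyval(p,e[:,0])
        e=e[np.abs(r)<.002];p=np.polyfit(e[:,0],e[:,1],1);out.append((round(th+np.degrees(np.arctan(p[0])),1),round(p[1],4)))
    return out
for n in("w5","w6"):
    I,m=L(n);k=mask(I,(0,0,110),(180,90,255),roi[n],True)
    c0=big(cv2.morphologyEx(k,cv2.MORPH_CLOSE,np.ones((3,3))))[0].reshape(-1,2)
    print(n,"logger long edges",edges(plane(m,c0,.035,True)[:,:2],np.array([.4928,-.2125]),12,.03))
    P=plane(m,c0,.013,True)[:,:2];P=P[(P[:,0]>.553)&(P[:,0]<.594)];print("jaw edges",edges(P,np.array([.572,-.1965]),10,.03),P.mean(0))
E
python3 c.py|sed '1,/---/d'
```

```text
w5 logger long edges [(np.float64(16.5), np.float64(-0.0275)), (np.float64(13.6), np.float64(0.0253))]
jaw edges [(np.float64(12.3), np.float64(-0.005)), (np.float64(6.9), np.float64(0.0043))] [ 0.57340908 -0.19665925]
w6 logger long edges [(np.float64(16.4), np.float64(-0.0266)), (np.float64(12.2), np.float64(0.0266))]
jaw edges [(np.float64(13.1), np.float64(-0.0046)), (np.float64(8.9), np.float64(0.0049))] [ 0.57315064 -0.19621075]
```

inch_along --steps '[{"aperture":1,"rz":-0.141},{"aperture":1},{"aperture":1}]' --only "tcp"

```text
tcp_pos: [0.3927, -0.1792, 0.249]
```

```bash
python3 d.py .493 -.2125 .0165 -75.5
```

```text
tcp [ 0.3927 -0.1792  0.249 ] ytool deg -75.77 q [-0.59  0.03  1.7  -0.    1.41  0.73] w 1.001 f 0.0
d tool [0.0891 0.057  0.2324]
rotvec [-0.0003  0.0005 -0.0047]
```

inch_along --steps '[{"aperture":1,"x":0.03,"y":0.019,"z":0.03,"rz":-0.004},{"aperture":1,"x":0.03,"y":0.019,"z":0.03},{"aperture":1,"x":0.029,"y":0.019,"z":0.03},{"aperture":1,"z":0.045},{"aperture":1,"z":0.03}]' --only "tcp"

```text
tcp_pos: [0.4927, -0.2113, 0.0812]
```

inch_along --steps '[{"aperture":1,"z":0.02},{"aperture":1},{"aperture":1}]' --only "tcp"

```text
tcp_pos: [0.4932, -0.2116, 0.0645]
```

```bash
python3 d.py .493 -.2125 .0165 -75.5
```

```text
tcp [ 0.4932 -0.2116  0.0645] ytool deg -75.43 q [-0.53  0.34  1.8  -0.    1.01  0.78] w 1.003 f 0.0
d tool [-0.0004  0.0009  0.048 ]
rotvec [-0.      0.      0.0013]
```

inch_along --steps '[{"aperture":1,"y":0.001,"z":0.025},{"aperture":1,"z":0.015},{"aperture":1,"z":0.0075},{"aperture":0.6},{"aperture":0.5}]' --grip_n 15 --only "tcp|force"

```text
tcp_pos: [0.494, -0.2126, 0.0182]
force: [-0.0, 0.9, 0.8]
finger_force: 0.0
```

inch_along --steps '[{"aperture":0.4},{"aperture":0.4},{"aperture":0.4},{"aperture":0.4},{"aperture":0.4}]' --grip_n 15

```text
clock: 11.05
tcp_pos: [0.4933, -0.2122, 0.0174]
ee_rot: [0.0, 0.992, 0.128, 0.0]
force: [0.4, 0.3, 2.6]
gripper_width: 0.554
finger_force: 14.9
```

inch_along --steps '[{"aperture":0.4,"z":-0.005},{"aperture":0.4,"z":-0.01},{"aperture":0.4,"z":-0.02},{"aperture":0.4,"z":-0.03},{"aperture":0.4}]' --grip_n 15

```text
clock: 11.55
tcp_pos: [0.4958, -0.2136, 0.0859]
ee_rot: [0.003, 0.992, 0.128, 0.003]
force: [1.0, -0.5, -1.5]
gripper_width: 0.551
finger_force: 14.9
```

```bash
python3 d.py .5 -.09 .0085; python3 - <<'E'
from h import *
cv2.imwrite("pics/s7.png",robot.grab_frame("side")[150:360,130:350,::-1].repeat(3,0).repeat(3,1)[:600])
E
```

```text
tcp [ 0.4958 -0.2136  0.0859] ytool deg -75.35 q [-0.54  0.31  1.77  0.    1.05  0.78] w 0.551 f 14.9
d tool [ 0.0348 -0.119   0.077 ]
```

View pics/s7.png

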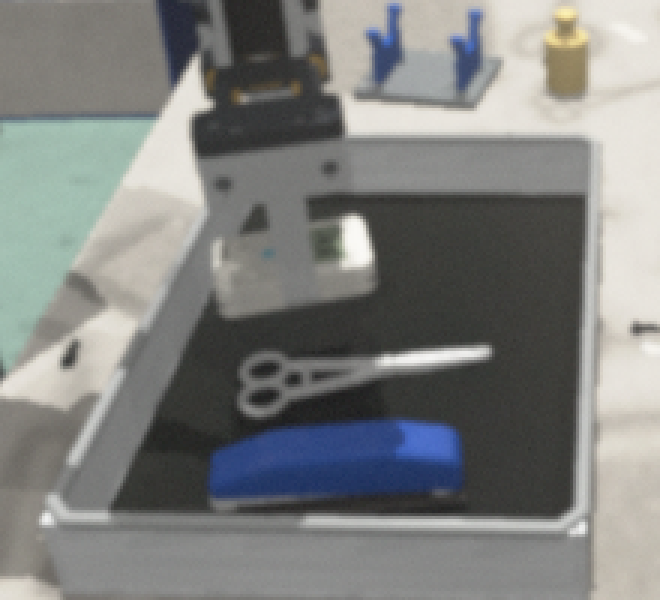

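inch_along --steps '[{"aperture":0.4,"x":0.012,"y":-0.04},{"aperture":0.4,"x":0.012,"y":-0.04},{"aperture":0.4,"x":0.011,"y":-0.039},{"aperture":0.4,"z":0.03},{"aperture":0.4,"z":0.03}]' --only "tcp|force"

```text
tcp_pos: [0.4967, -0.0865, 0.0212]
force: [0.6, -0.9, -1.1]
finger_force: 14.9
```

inch_along --steps '[{"aperture":0.4,"z":0.01},{"aperture":0.4},{"aperture":0.4}]' --only "tcp|force"

```text
tcp_pos: [0.4971, -0.0884, 0.0122]
force: [0.6, -0.8, -0.2]
finger_force: 14.9
```

inch_along --steps '[{"aperture":0.4,"z":0.002},{"aperture":0.4},{"aperture":0.4}]' --only "tcp|force"

```text
tcp_pos: [0.4972, -0.0884, 0.0106]
force: [-0.4, 0.6, -1.1]
finger_force: 14.9
```

inch_along --steps '[{"aperture":0.4,"z":0.0015},{"aperture":0.4},{"aperture":0.4}]' --only "tcp|force"

```text
tcp_pos: [0.4967, -0.0881, 0.0085]
force: [0.7, 0.7, -0.6]
finger_force: 14.9
```

inch_along --steps '[{"aperture":0.4,"z":0.001},{"aperture":0.4},{"aperture":0.4}]' --only "tcp|force"

```text
tcp_pos: [0.4969, -0.0881, 0.008]
force: [-1.2, 0.3, 5.6]
finger_force: 15.0
```

inch_along --steps '[{"aperture":0.8},{"aperture":0.8},{"aperture":0.8},{"aperture":0.8,"z":-0.015},{"aperture":0.8,"z":-0.04}]' --only "tcp|force"

```text
tcp_pos: [0.4938, -0.0872, 0.06]
force: [-0.1, -0.6, 0.9]
finger_force: 0.0
```

inch_along --steps '[{"aperture":0.8,"z":-0.05},{"aperture":0.8,"x":-0.023,"y":0.023,"z":-0.03},{"aperture":0.8,"x":-0.023,"y":0.023,"z":-0.03},{"aperture":0.8,"x":-0.023,"y":0.023,"z":-0.03},{"aperture":0.8,"x":-0.023,"y":0.023,"z":-0.02}]' --only "tcp|force"

```text
tcp_pos: [0.431, -0.2016, 0.2247]
force: [0.8, -0.9, 0.4]
finger_force: 0.0
```

inch_along --steps '[{"aperture":0.8},{"aperture":0.8}]' --only "tcp"

```text
tcp_pos: [0.4309, -0.2005, 0.2225]
```

```bash
python3 snap.py w7
```

```text
14.55
```

inch_along --steps '[{"aperture":0.8,"x":0.03,"y":-0.03},{"aperture":0.8,"y":-0.02},{"aperture":0.8},{"aperture":0.8}]' --only "tcp"

```text
tcp_pos: [0.4473, -0.1434, 0.2215]
```

```bash
python3 snap.py w8
python3 - <<'E'
import cv2,numpy as np
a,b=[cv2.imread(f"pics/w{i}.png")[0:260,120:520] for i in(7,8)]
cv2.imwrite("pics/w78.png",np.hstack([a,b]))
E
```

```text
15.0
```

View pics/w78.png

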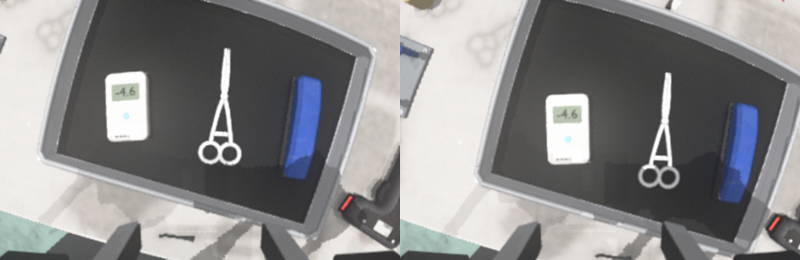

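```bash
cat > e.py <<'E'
from h import *
import pickle
L=lambda n:(cv2.imread(f"pics/{n}.png"),pickle.load(open(f"pics/{n}.pkl","rb")))
roi={"w7":(310,40,370,175),"w8":(350,65,405,195)};T=[];Rg=[]
for n in("w7","w8"):
    I,m=L(n);c=big(mask(I,(0,0,100),(180,90,255),roi[n],True))[0];f=np.zeros(I.shape[:2],np.uint8);cv2.drawContours(f,[c],-1,255,-1)
    v,u=np.nonzero(f);P=plane(m,np.c_[u,v],.0115,True)[:,:2]
    d=np.linalg.svd(P-P.mean(0),full_matrices=False)[2][0];d*=np.sign(d[0])
    t=(P-P.mean(0))@d;lo,hi=t.min(),t.max();s=(P-P.mean(0))@np.array([-d[1],d[0]])
    # bar midline over the front 45% and ring middle
    xs=[];
    for a in np.arange(lo+.003,hi-.004,.006):
        k=np.abs(t-a)<.003;xs.append((a-lo,(s[k].min()+s[k].max())/2,s[k].max()-s[k].min()))
    xs=np.array(xs);p=np.polyfit(xs[:,0],xs[:,1],1);th=np.degrees(np.arctan2(d[1],d[0])+np.arctan(p[0]))
    l=85e-3;g=P.mean(0)+d*(lo+l)+np.array([-d[1],d[0]])*np.polyval(p,l)
    print(n,"len",hi-lo,"yaw",th,"grip",g,"widths",(xs[:,2]*1e3).round().astype(int),"mid",(xs[:,1]*1e3).round(1))
    q=c.reshape(-1,2).astype(float);T.append((m,q[np.argmin(q[:,1])]));Rg.append((m,q[q[:,1]>q[:,1].max()-12].mean(0)))
for X in(T,Rg): print(tri([(lambda q:(q[0],q[1][0]))(ray(m,p,True)) for m,p in X]))
E
python3 e.py; python3 d.py .53 -.205 .07
```

```text
w7 len 0.1497410945158752 yaw 10.59712253527539 grip [ 0.53537949 -0.20335221] widths [48 54 56 55 51 35 30 28 25 23 20 19 16 13 10 10 11 12 10 11 11 10 10  9] mid [-0.4 -0.   0.2  0.  -0.2  0.3 -0.3  0.   0.5 -0.2  0.2  0.   0.4  0.2
 -0.4  0.1 -0.   0.2 -0.  -0.2  0.1 -0.   0.2  0.1]
w8 len 0.1498901617920287 yaw 10.593092435412979 grip [ 0.535608   -0.20307354] widths [47 53 55 53 49 32 30 28 25 24 21 18 16 13 10  9 11 12 12 12 12 11 10  9] mid [-0.1 -0.3 -0.4 -0.5 -0.6 -0.4 -0.3  0.3 -0.2 -0.3  0.3 -0.3  0.2 -0.5
  0.   0.2  0.  -0.1  0.3 -0.3  0.1 -0.   0.3  0.2]
(array([ 0.59877469, -0.18801537,  0.00765273]), [4.8122107484328374e-05, 4.812210748438091e-05])
(array([ 0.45584884, -0.22079442,  0.00498465]), [9.709222755149282e-05, 9.709222755162529e-05])
tcp [ 0.4475 -0.144   0.2217] ytool deg -75.26 q [-0.46  0.11  1.68 -0.    1.35  0.85] w 0.798 f 0.0
d tool [0.0645 0.0801 0.1516]
```

inch_along --steps '[{"aperture":0.5,"rz":0.072},{"aperture":0.5,"x":0.022,"y":0.02,"z":0.025},{"aperture":0.5,"x":0.022,"y":0.02,"z":0.025},{"aperture":0.5,"x":0.022,"y":0.02,"z":0.025},{"aperture":0.5,"z":0.04}]' --only "tcp"

```text
tcp_pos: [0.5286, -0.1954, 0.1075]
```

inch_along --steps '[{"aperture":0.5,"z":0.04},{"aperture":0.5},{"aperture":0.5}]' --only "tcp"

```text
tcp_pos: [0.5232, -0.1918, 0.0673]
```

```bash
python3 d.py .5355 -.2032 .006 -79.4
```

```text
tcp [ 0.5232 -0.1918  0.0673] ytool deg -79.5 q [-0.48  0.36  1.75 -0.    1.03  0.91] w 0.498 f 0.0
d tool [0.0101 0.0135 0.0613]
rotvec [-0.0006  0.001  -0.0018]
```

inch_along --steps '[{"aperture":0.5,"x":0.01,"y":0.0135},{"aperture":0.5,"z":0.03},{"aperture":0.5,"z":0.02},{"aperture":0.5},{"aperture":0.5}]' --only "tcp"

```text
tcp_pos: [0.5371, -0.2036, 0.0196]
```

```bash
python3 d.py .5355 -.2032 .006 -79.4
```

```text
tcp [ 0.5371 -0.2036  0.0196] ytool deg -79.48 q [-0.48  0.43  1.77  0.    0.93  0.9 ] w 0.498 f 0.0
d tool [-0.0015 -0.0007  0.0136]
rotvec [ 0.0023 -0.0029 -0.0013]
```

inch_along --steps '[{"aperture":0.5,"x":-0.001,"y":-0.0005,"z":0.008},{"aperture":0.5,"z":0.004},{"aperture":0.5},{"aperture":0.5}]' --only "tcp|force"

```text
tcp_pos: [0.5346, -0.2025, 0.0057]
force: [-0.1, -0.1, -1.3]
finger_force: 0.0
```

```bash
python3 d.py .5355 -.2032 .006 -79.4
```

```text
tcp [ 0.5346 -0.2025  0.0057] ytool deg -79.47 q [-0.48  0.45  1.79  0.    0.9   0.9 ] w 0.501 f 0.0
d tool [ 0.0007  0.0009 -0.0003]
rotvec [ 0.0002 -0.0004 -0.0012]
```

inch_along --steps '[{"aperture":0.2,"y":0.0005},{"aperture":0.2},{"aperture":0.2},{"aperture":0.2},{"aperture":0}]' --grip_n 30 --only "tcp|grip"

```text
tcp_pos: [0.5346, -0.2029, 0.0055]
gripper_width: 0.144
```

inch_along --steps '[{"aperture":0},{"aperture":0},{"aperture":0},{"aperture":0}]' --grip_n 30 --only "tcp|grip|force"

```text
tcp_pos: [0.5346, -0.2029, 0.0055]
force: [-0.0, -0.8, 0.2]
gripper_width: 0.123
finger_force: 30.0
```

inch_along --steps '[{"aperture":0,"z":-0.01},{"aperture":0,"z":-0.03},{"aperture":0,"z":-0.045},{"aperture":0,"z":-0.03,"rz":0.134},{"aperture":0,"z":-0.01,"rz":0.134}]' --only "tcp|grip|force"

```text
tcp_pos: [0.5367, -0.204, 0.1352]
force: [-0.6, 0.1, -0.0]
gripper_width: 0.121
finger_force: 30.0
```

inch_along --steps '[{"aperture":0,"rz":0.134},{"aperture":0},{"aperture":0}]' --only "tcp|grip|force"

```text
tcp_pos: [0.5343, -0.2028, 0.1307]
force: [-0.2, 1.2, -0.2]
gripper_width: 0.125
finger_force: 30.0
```

```bash
python3 d.py .525 .187 .13 -102.5
```

```text
tcp [ 0.5343 -0.2028  0.1307] ytool deg -102.34 q [-0.48  0.32  1.63  0.    1.19  1.3 ] w 0.125 f 30.0
d tool [-0.0924 -0.3788  0.0007]
rotvec [-0.0001  0.0001  0.0027]
```

inch_along --steps '[{"aperture":0,"x":-0.0103,"y":-0.0421},{"aperture":0,"x":-0.0103,"y":-0.0421},{"aperture":0,"x":-0.0103,"y":-0.0421},{"aperture":0,"x":-0.0103,"y":-0.0421},{"aperture":0,"x":-0.0103,"y":-0.0421}]' --only "tcp"

```text
tcp_pos: [0.5293, 0.0153, 0.1301]
```

inch_along --steps '[{"aperture":0,"x":-0.02,"y":-0.0421,"z":-0.02},{"aperture":0,"x":-0.03,"z":-0.04},{"aperture":0},{"aperture":0}]' --only "tcp|grip|force"

```text
tcp_pos: [0.4905, 0.0653, 0.1908]
force: [0.0, 0.6, -0.6]
gripper_width: 0.123
finger_force: 30.0
```

```bash
python3 snap.py w9; python3 d.py .525 .187 .13 -102.5
```

```text
19.35
tcp [0.4903 0.0648 0.1898] ytool deg -102.43 q [-0.01  0.16  1.7  -0.    1.28  1.78] w 0.124 f 30.0
d tool [ 0.0076 -0.1268  0.0598]
rotvec [ 0.0003 -0.0003  0.0012]
```

View pics/w9.png

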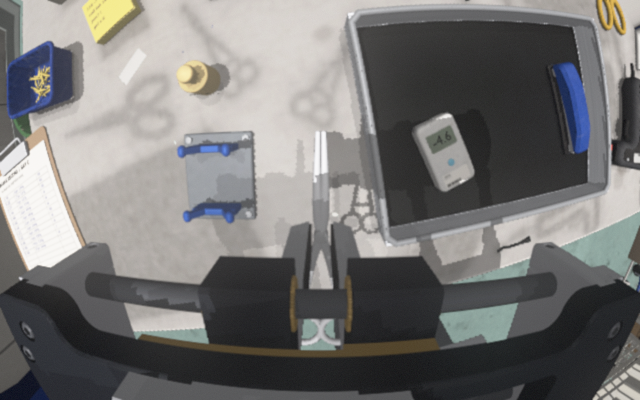

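```bash
cat > f.py <<'E'
from h import *
import pickle
L=lambda n:(cv2.imread(f"pics/{n}.png"),pickle.load(open(f"pics/{n}.pkl","rb")))
B=((105,90,40),(130,255,255))
def ends(I,roi,ax):   # saddle -> its two end-cap centres
    out=[]
    for c in big(mask(I,*B,roi,True),2):
        q=c.reshape(-1,2).astype(float);v=q[:,ax]
        out.append([(q[v<v.min()+5].mean(0)),(q[v>v.max()-5].mean(0))])
    return out
I,m=L("w1");a=sorted(ends(I,(255,60,360,145),1),key=lambda e:e[0][0]) # W,E ; each N,S
J,n=L("w9");b=sorted(ends(J,(165,130,265,230),0),key=lambda e:-e[0][1]) # W,E ; each N,S
X=[]
for i in(0,1):
    for j in(0,1):
        x,e=tri([(lambda q:(q[0],q[1][0]))(ray(mm,p,True)) for mm,p in((m,a[i][j]),(n,b[i][j]))]);X.append(x);print("WE"[i]+"NS"[j],a[i][j].round(1),b[i][j].round(1),x.round(4),np.round(e,4))
X=np.array(X);print("centre",X.mean(0),"yaw",[np.degrees(np.arctan2(*(X[k+2]-X[k])[1::-1])) for k in(0,1)],"saddle dir",[np.degrees(np.arctan2(*(X[k]-X[k+1])[1::-1]))-90 for k in(0,2)],"spacing",np.linalg.norm(X[2:]-X[:2],axis=1),np.linalg.norm(X[::2]-X[1::2],axis=1))
px=[(186,134),(254,131),(254.5,216),(185,220)];P=plane(n,px,.008,True);print("w9 base",P.mean(0),np.linalg.norm(P-np.roll(P,-1,0),axis=1),[np.degrees(np.arctan2(*(P[u]-P[v])[1::-1])) for u,v in((0,3),(1,2))])
P=plane(n,[(320,135),(321,225)],.2,True);print("clamp yaw in grip",np.degrees(np.arctan2(*(P[0]-P[1])[1::-1])))
E
python3 f.py
```

```text
WN [282.6  76.6] [184.6 215.7] [0.4941 0.2231 0.0541] [0.0005 0.0005]
WS [275.  115.2] [233.4 211.6] [0.4818 0.1692 0.037 ] [0.0016 0.0016]
EN [334.2  87.5] [179.3 151.3] [0.5658 0.2068 0.054 ] [0.0005 0.0005]
ES [326.4 126.1] [228.8 149.1] [0.5544 0.1522 0.0466] [0.0004 0.0004]
centre [0.52404434 0.18783611 0.0479163 ] yaw [np.float64(-12.789772685863834), np.float64(-13.185029769848828)] saddle dir [np.float64(-12.860175646011882), np.float64(-11.864945426812852)] spacing [0.0735114  0.07510069] [0.05789817 0.05630574]
w9 base [0.52437219 0.18706172 0.008     ] [0.08803364 0.10429627 0.09631329 0.11195396] [np.float64(-18.42612086040266), np.float64(-14.44388503284633)]
clamp yaw in grip -11.776397491478168
```

inch_along --steps '[{"aperture":0,"x":0.003,"y":-0.042,"rz":0.003},{"aperture":0,"x":0.002,"y":-0.042},{"aperture":0,"x":0.002,"y":-0.042,"z":0.02},{"aperture":0,"z":0.04},{"aperture":0,"z":0.03}]' --only "tcp"

```text
tcp_pos: [0.5242, 0.1866, 0.0965]
```

inch_along --steps '[{"aperture":0},{"aperture":0}]' --only "tcp|grip|force"

```text
tcp_pos: [0.5247, 0.1856, 0.099]
force: [-0.8, -0.3, -0.0]
gripper_width: 0.125
finger_force: 30.0
```

```bash
python3 d.py .5237 .1873 .0365 -102.7
```

```text
tcp [0.5247 0.1856 0.099 ] ytool deg -102.73 q [ 0.22  0.33  1.71 -0.    1.11  2.01] w 0.125 f 30.0
d tool [-0.0012 -0.0015  0.0625]
rotvec [ 0.0012  0.0024 -0.0005]
```

Check alignment from the fixed side camera while descending partway.

inch_along --steps '[{"aperture":0,"x":-0.001,"y":-0.0015,"z":0.02},{"aperture":0,"z":0.02},{"aperture":0,"z":0.01},{"aperture":0},{"aperture":0}]' --only "tcp|force"

```text
tcp_pos: [0.5252, 0.188, 0.0513]
force: [-0.4, 0.3, -0.1]
finger_force: 30.0
```

```bash
python3 d.py .5237 .1873 .0365 -102.7; python3 - <<'E'
from h import *
a=robot.grab_frame("side")[120:200,230:340,::-1];b=robot.grab_frame("scene")[125:205,190:300,::-1]
cv2.imwrite("pics/s10.png",np.hstack([cv2.resize(x,(400,291),interpolation=2) for x in(a,b)]))
E
```

```text
tcp [0.5252 0.188  0.0513] ytool deg -102.7 q [ 0.22  0.38  1.77 -0.    0.99  2.01] w 0.122 f 30.0
d tool [-0.0013  0.0011  0.0148]
rotvec [-0.0009 -0.002  -0.    ]
```

View pics/s10.png

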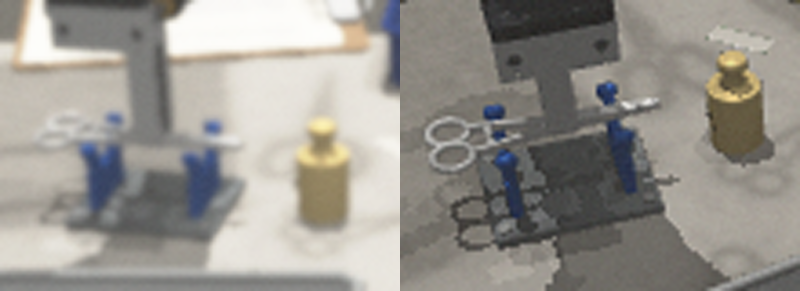

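inch_along --steps '[{"aperture":0,"x":-0.001,"y":0.0005,"z":0.007},{"aperture":0,"z":0.004},{"aperture":0},{"aperture":0}]' --only "tcp|force"

```text
tcp_pos: [0.5228, 0.1879, 0.039]
force: [0.3, -0.7, -0.5]
finger_force: 30.0
```

inch_along --steps '[{"aperture":0,"z":0.0015},{"aperture":0},{"aperture":0}]' --only "tcp|force"

```text
tcp_pos: [0.523, 0.1879, 0.0377]
force: [-0.3, -0.2, -0.6]
finger_force: 30.0
```

inch_along --steps '[{"aperture":0,"z":0.001},{"aperture":0}]' --only "tcp|force"

```text
tcp_pos: [0.5229, 0.1878, 0.0367]
force: [0.3, -0.2, -1.4]
finger_force: 30.0
```

inch_along --steps '[{"aperture":0,"z":0.001},{"aperture":0}]' --only "tcp|force"

```text
tcp_pos: [0.523, 0.1879, 0.0365]
force: [-1.7, -0.5, 3.9]
finger_force: 30.0
```

inch_along --steps '[{"aperture":0,"z":0.0007},{"aperture":0}]' --only "tcp|force"

```text
tcp_pos: [0.523, 0.1879, 0.0364]
force: [-2.3, -0.5, 9.4]
finger_force: 30.0
```

inch_along --steps '[{"aperture":0.45,"z":-0.0007},{"aperture":0.45},{"aperture":0.45},{"aperture":0.45},{"aperture":0.45}]' --only "tcp|force|grip"

```text
tcp_pos: [0.5228, 0.1878, 0.0354]
force: [0.9, 1.0, 1.6]
gripper_width: 0.447
finger_force: 0.0
```

inch_along --steps '[{"aperture":0.45,"z":-0.015},{"aperture":0.45,"z":-0.035},{"aperture":0.45,"z":-0.05},{"aperture":0.45,"x":-0.03,"z":-0.035},{"aperture":0.45,"x":-0.03,"z":-0.035}]' --only "tcp|force"

```text
tcp_pos: [0.4643, 0.201, 0.2072]
force: [-0.2, -0.4, 1.3]
finger_force: 0.0
```

inch_along --steps '[{"aperture":0.45,"x":-0.02},{"aperture":0.45},{"aperture":0.45}]' --only "tcp|force"

```text
tcp_pos: [0.445, 0.2053, 0.2054]
force: [0.3, 0.2, -0.1]
finger_force: 0.0
```

```bash
python3 snap.py w11; python3 - <<'E'
from h import *
a=robot.grab_frame("side")[120:200,230:340,::-1];b=robot.grab_frame("scene")[125:205,190:300,::-1]
c=cv2.imread("pics/w11.png")[0:230,120:520]
cv2.imwrite("pics/s11.png",np.vstack([np.hstack([cv2.resize(x,(400,291),interpolation=2) for x in(a,b)]),np.hstack([c,c*0])]))
E
```

```text
23.3
```

View pics/s11.png

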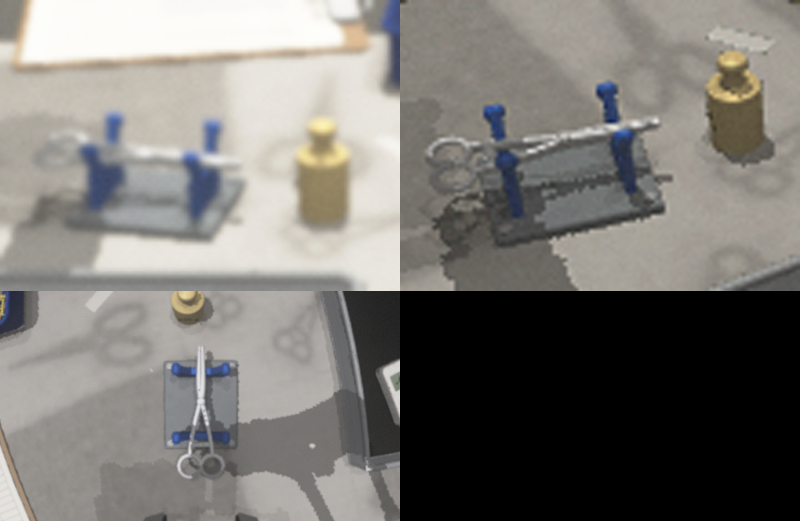

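```bash
python3 -c "
from plant import robot
print(robot.job_done())"
```

```text
the job is handed in; nothing more can be done
None
```

The job is done and handed in at about 23 s: stapler, then logger, set flat and upright on the tray floor, and the clamp laid centred in both saddle notches, with the weight and tape roll not touched.

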